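# Top up the gear magazine to the level clip

### The job

Stack loose orange gears flat inside the gear magazine, on top of the one already in it, until the top of the stack first comes level with or just above the upper edge of the black level clip on its front wall; stop there, less than one more gear too high. Leave the gears that are not needed where they lie and do not disturb the other things on the cabinet.

Things in the scene. Friction and masses are not known exactly. Their poses are not given: they have to be found in the camera images.
- gear_magazine: fixed gear magazine: grey base plate 84 x 64 mm (its x by y), 6 mm thick, with an upright clear tube, inner diameter 47 mm (2.5 mm play round a gear), wall 3 mm. Walls only at its -x (front) and +x (back); at its +y and -y are slots 34 mm wide over the full height. Origin on the tube's axis under the base, z up, tube floor at z = 6 mm. Turned at most 0.5 rad from facing the robot.
- magazine_mouth (a point): centre of the tube's open top, 62 mm above the underside of the base, same axes as the magazine. Fingers that hold a gear across the magazine's y direction can go down inside the two slots and open there.
- level_clip: black level clip, 30 mm wide, 5 mm high, with a small tab, fixed outside on the magazine's front (-x) wall at a height that differs from run to run, 24 to 36 mm above the tube floor. Origin at the middle of its flat upper edge, which is the mark.
- gear_e: orange 3D-printed spur gear, a flat disc 42 mm across the teeth and 10 mm thick; origin at the centre of its underside, z up. Starts inside the magazine, flat on the tube floor, and stays there.
- gear_a: orange 3D-printed spur gear, a flat disc 42 mm across the teeth and 10 mm thick; origin at the centre of its underside, z up. Starts lying flat on the work surface, at least 25 mm from its neighbours; all gears are alike.
- gear_b: orange 3D-printed spur gear, a flat disc 42 mm across the teeth and 10 mm thick; origin at the centre of its underside, z up. Starts lying flat on the work surface, at least 25 mm from its neighbours; all gears are alike.
- gear_c: orange 3D-printed spur gear, a flat disc 42 mm across the teeth and 10 mm thick; origin at the centre of its underside, z up. Starts lying flat on the work surface, at least 25 mm from its neighbours; all gears are alike.
- gear_d: orange 3D-printed spur gear, a flat disc 42 mm across the teeth and 10 mm thick; origin at the centre of its underside, z up. Starts lying flat on the work surface, at least 25 mm from its neighbours; all gears are alike.
- nozzle_tin: grey round tin 43 mm across and 21 mm high, standing among the gears; not a gear, leave it. Origin at the centre of its underside.
- super_glue: glue bottle 30 mm across and 92 mm high, standing left of the magazine; leave it. Origin at the centre of its underside.

How it is judged:
By the outcome, as a careful person would: the job done as asked, in the order asked, and still so for the second after the job is handed in, with the robot touching nothing.
It also fails if it takes over 64 s, if anything falls off the work surface, if the arm or the gripper's body presses on something with over 40 N, if the wrist force passes 120 N, or if a joint passes its speed limit or range.

### The arm

A 6-joint arm with a two-finger parallel gripper is mounted at the origin on a cart in front of the work surface, level with it; the furniture and walls round the work are solid. World frame = base frame: x ahead of the robot, y to its left, z up, the work surface at z = 0. Lengths are in mm, angles in degrees, forces in N, time in s.
With the tool pointing down it reaches from about 250 to 800 mm from the base axis. Payload 8.5 kg.
Tool frame: the origin (TCP) lies midway between the tips of the shut fingers; the grasp point (between the pads) lies 19 mm behind it; z points along the fingers, y is the line along which they close (so a half turn about z gives the same grasp; the last joint's range is limited). The gripper opens to 85 mm and grips with 20 to 120 N. Pads are 22 mm wide; open, the fingers measure 114 mm over their backs; the gripper's body (76 mm by 85 mm) begins 54 mm behind the grasp point. The pads swing forward as they close: fully open they stand 13 mm farther back than shut.
Start: joints at [-74.485, 13.648, -0.773, 75.585, 0, 90], TCP at [140.425, -505.826, 231.276] pointing down, gripper open.
Joint ranges: [-152.45, 152.45], [-59.26, 108.67], [-65.41, 83.53], [-104.44, 129.93], [-82.83, 76.93], [-180, 180]. Speed limits (degrees/s): [127.2, 127.2, 159.86, 180, 180, 180].

### API

Orientations are given as [roll, pitch, yaw] about the fixed x, y, z axes, in that order (R = Rz(yaw) Ry(pitch) Rx(roll)).
In Python, from bench import readout, optics, job gives the robot as it stands.
- The arm moves only by the tool carry_out, never from a script. Its argument "increments" is a list of rows, each an object with "travel": the shift along the tool's x, y, z as a fraction of full scale, a list of three; "spin": the turn about the tool's z as a fraction of full scale. A call has exactly 8 rows; each row shifts and turns the commanded pose from where the row before left it, along the tool's axes as they then stand; what a row does not reach is not made up. Full scale, the value 1, is 0.025 m for a shift and 4 degrees for a turn. A row lasts 1/12 s, in which the tool goes at most 41.7 mm and 7.16 degrees, less where a joint would pass 70% of its speed; a pose out of reach is approached as far as the arm can. A call with a number of a shift or a turn outside -1 to 1 is refused whole. A call with a gripper value outside its range is refused whole. "jaw" is the gripper command: -1 is fully open, 1 is shut, values between are in proportion, set as the call begins (left out, the last holds). The fingers move at their own pace and stop on an object; the grip force is fixed at half the most. Time passes only in rows, so rows that do not move let the fingers close, or fill a call up. It gives the time, the measured TCP pose, the force, the opening and the grip force at its end, in the units of the state.
- readout.get_obs(): the state, without advancing time (a new reading comes with each control period).
- optics.capture(name): name is "side" or "top"; returns (picture, depth): 480x640x3 uint8, red, green, blue; 480x640 float32, mm along the optical axis (not along the pixel's ray), 0 where there is no reading.
- optics.get_calibration(name): a dict with "mtx" (3x3 intrinsics, pixels), "pose" (4x4, takes a point from camera to world coordinates). Camera axes: x right, y up, looking along -z (the intrinsics and any distortion apply to the point x, -y, -z); pixel columns grow to the right and rows downward; lengths in mm; the calibration is good to about 2 mm. A picture is of the moment at which its call begins. get_calibration takes no time and is no camera call.
- job.sign_off(): hands the job in; it is judged then, once.
The state is a dict: "time_s": time; "joint_pos": joint angles; "joint_vel": joint speeds; "effort": joint torques, N m; "position": TCP position; "orientation": TCP orientation; "contact_force": force on the tool from outside, world axes, zero at the start; "torque": the same for the moment, N m; "opening": finger opening in mm; "gripper_force": force on a finger pad.
Only numpy, scipy, OpenCV 4.12 (cv2) and the standard library are available. Lean on these libraries where they do the work, as an engineer would, in place of code of your own. Each camera call takes 0.05 s, during which the arm holds its last target. There are 200 camera calls.

## Working session

There is one attempt and no reset: what is moved stays moved. The work goes in short steps, Python scripts to look and compute and a tool call to move; the robot and the scene stay as the last step left them, time stands still between calls to the robot, and variables do not carry over. Pictures are saved under pics/ and viewed, at most 10 in all, crops included, and the job is handed in when it is done.

Besides the shell and the picture viewer there is one more tool, called after "Emit:" by a JSON object that holds its "name" and its "arguments". carry_out: Moves the arm, as the interface text tells. Its arguments: {"type":"object","properties":{"increments":{"type":"array"},"jaw":{"type":"number"}},"required":["increments"]}

```bash
mkdir -p pics; ls; python3 - <<'E'
from bench import readout, optics
import cv2,numpy as np
print(readout.get_obs())
for n in("side","top"):
    p,d=optics.capture(n); cv2.imwrite(f"pics/{n}0.png",p[...,::-1]); np.savez(f"{n}0.npz",p=p,d=d)
    print(n,optics.get_calibration(n))
E
```

```text
pics
{'time_s': 0.0, 'joint_pos': array([-7.44834350e+01,  1.36844135e+01, -8.16639228e-01,  7.55846935e+01,
       -1.48948204e-03,  8.99995819e+01]), 'joint_vel': array([ 0.04122302, -0.02788371,  0.03998337,  0.06606029, -0.05928669,
        0.06767418]), 'effort': array([-2.52982536e-03, -5.38778901e+01,  3.46434152e+01,  1.83879258e-02,
        6.72392071e-05,  1.69076588e-05]), 'position': array([ 140.32794756, -505.46855022,  230.64804497]), 'orientation': array([-1.79914254e+02,  1.48885464e-03,  1.55169853e+01]), 'contact_force': array([ 1.44339013,  0.39956098, -0.90973151]), 'torque': array([-0.04019206, -0.02037917,  0.00925562]), 'gripper_force': 0.0, 'opening': 85.33289543922787}
side {'mtx': array([[607.1018085 ,   0.        , 317.69734899],
       [  0.        , 607.1018085 , 242.67661769],
       [  0.        ,   0.        ,   1.        ]]), 'pose': array([[-8.54462205e-01,  2.61802224e-01, -4.48724789e-01,
         8.87021324e+00],
       [-5.19320830e-01, -4.53960878e-01,  7.24034113e-01,
         7.39187282e+02],
       [-1.41497580e-02,  8.51691915e-01,  5.23851761e-01,
         6.11166043e+02],
       [ 0.00000000e+00,  0.00000000e+00,  0.00000000e+00,
         1.00000000e+00]])}
top {'mtx': array([[599.3721565 ,   0.        , 321.60429504],
       [  0.        , 599.3721565 , 246.23827109],
       [  0.        ,   0.        ,   1.        ]]), 'pose': array([[-1.71070602e-03,  9.93660147e-01, -1.12412572e-01,
         3.37244901e+02],
       [-9.99998337e-01, -1.62889529e-03,  8.19613347e-04,
         4.45368867e+00],
       [ 6.31308810e-04,  1.12413787e-01,  9.93661281e-01,
         1.08866377e+03],
       [ 0.00000000e+00,  0.00000000e+00,  0.00000000e+00,
         1.00000000e+00]])}
```

View pics/side0.png

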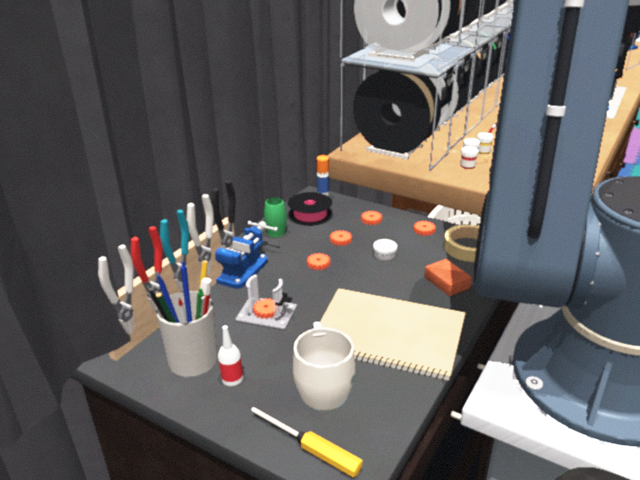

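View pics/top0.png

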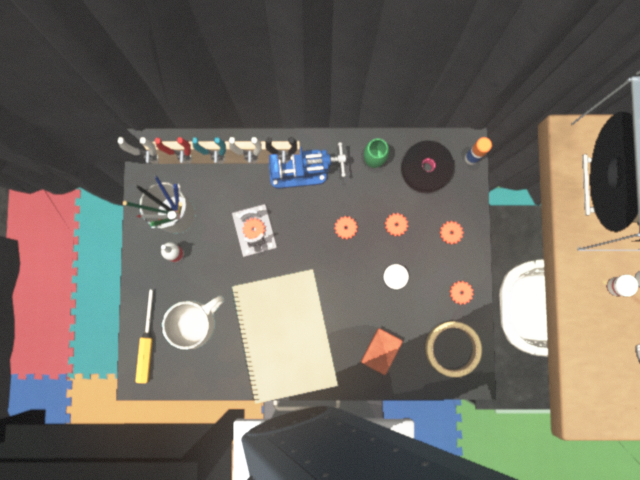

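The side view shows the magazine at about (266,305) with its clip at (285,298). The top view shows the loose gears at (346,228), (396,225), (451,233) and (461,293), the magazine at (254,230), and the tin at (396,277).

```bash
cat > h.py <<'E'
import numpy as np,cv2
from bench import optics
def cal(n):
    c=optics.get_calibration(n); return np.array(c["mtx"]),np.array(c["pose"])
def plane(n,u,v,z):
    K,T=cal(n); d=T[:3,:3]@np.array([(u-K[0,2])/K[0,0],-(v-K[1,2])/K[1,1],-1]); o=T[:3,3]
    return o+d*(z-o[2])/d[2]
def proj(n,P):
    K,T=cal(n); q=T[:3,:3].T@(np.asarray(P,float)-T[:3,3]); q=q*[1,-1,-1]; return (K@q/q[2])[:2]
def orange(p):
    h=cv2.cvtColor(p,cv2.COLOR_RGB2HSV); return cv2.inRange(h,(4,130,120),(16,255,255))
def blobs(m,amin=100):
    n,_,s,c=cv2.connectedComponentsWithStats(m); return [(c[i],s[i]) for i in range(1,n) if s[i][4]>amin]
E
python3 - <<'E'
from h import *
p=np.load("top0.npz")["p"]; d=np.load("top0.npz")["d"]
for c,s in blobs(orange(p)):
    z=16 if c[0]<300 else 10
    print(c.round(1),s,plane("top",*c,z).round(1), d[int(c[1]),int(c[0])])
h=cv2.cvtColor(p,cv2.COLOR_RGB2HSV)
m=cv2.inRange(h,(0,0,110),(179,60,255)); r=np.zeros_like(m); r[195:265,222:285]=m[195:265,222:285]
cs,_=cv2.findContours(r,0,2); k=max(cs,key=cv2.contourArea); R=cv2.minAreaRect(k); b=cv2.boxPoints(R)
print(R); w=np.array([plane("top",*q,6) for q in b]); print(w.round(1), w.mean(0))
for i in range(4):
    e=w[(i+1)%4]-w[i]; print(np.hypot(*e[:2]),np.degrees(np.arctan2(e[1],e[0])))
a=cv2.resize(p[190:270,210:290][...,::-1],(480,480),interpolation=2)
s=np.load("side0.npz")["p"]; b=cv2.resize(s[265:335,230:305][...,::-1],(300*75//70*1,300))
b=cv2.resize(s[265:335,230:305][...,::-1],(514,480),interpolation=2); a=cv2.resize(a,(286,286))
o=np.zeros((480,800,3),np.uint8); o[:,:514]=b; o[:286,514:]=a; cv2.imwrite("pics/crop0.png",o)
E
```

```text
[480.8 147.8] [473 137  19  19 142] [ 641.7 -290.6   10. ] 1022.5253
[395.7 224.7] [385 213  23  23 120] [ 498.4 -131.2   10. ] 1097.7571
[450.7 232.6] [440 221  23  23 123] [ 483.8 -231.    10. ] 1100.7954
[381.5 350.7] [ 362  329   40   45 1030] [ 272.3 -102.5   10. ] 1052.1058
((253.0, 229.5), (69.0, 62.0), 90.0)
[[554.7 186.2   6. ]
 [554.5  72.4   6. ]
 [427.5  71.7   6. ]
 [427.6 184.1   6. ]] [491.0628222  128.60936542   6.        ]
113.7908260847694 -90.09076188584447
127.03678794538249 -179.69394409653745
112.31401578300249 89.90499380378513
127.04728006435748 0.9720929323937604
```

View pics/crop0.png

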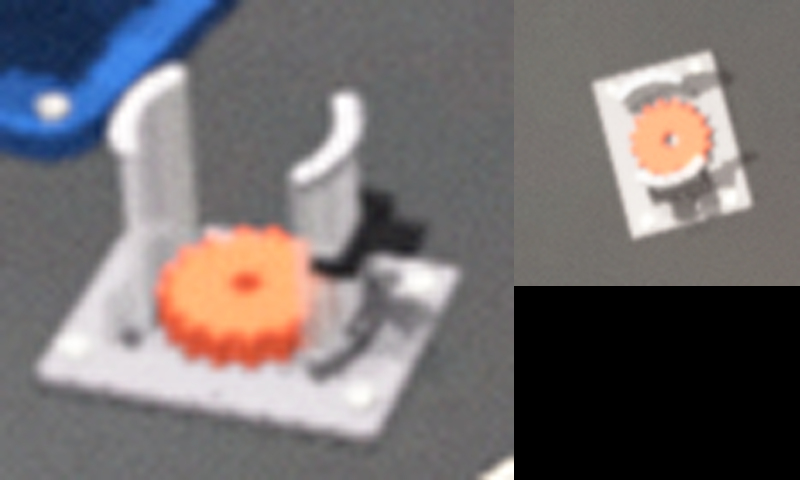

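The crop shows the magazine base corners in the top view and the black clip on the front wall in the side view, at crop pixels (315–425, 190–275). Its tab points outward. My masks were too tight, so I'm refining them.

```bash
python3 - <<'E'
from h import *
p=np.load("top0.npz")["p"]
h=cv2.cvtColor(p,cv2.COLOR_RGB2HSV)
m=cv2.inRange(h,(0,80,120),(20,255,255)); m=cv2.morphologyEx(m,cv2.MORPH_CLOSE,np.ones((3,3)))
for c,s in blobs(m):
    if 230<c[0]<480 and 200<c[1]<310:
        z=16 if c[0]<300 else 10
        x,y,w,hh,a=s; print(c.round(1),s,plane("top",*c,z).round(1),plane("top",x+(w-1)/2,y+(hh-1)/2,z).round(1))
t=blobs(cv2.inRange(h[262:292,380:412],(0,0,140),(179,70,255)))
for c,s in t: print("tin",plane("top",c[0]+380,c[1]+262,21).round(1),s)
# base
for th in(130,160):
    m=cv2.inRange(h,(0,0,th),(179,255,255)); r=np.zeros_like(m); r[198:262,225:283]=m[198:262,225:283]
    cs,_=cv2.findContours(r,0,2); k=max(cs,key=cv2.contourArea); b=cv2.boxPoints(cv2.minAreaRect(k))
    w=np.array([plane("top",*q,6) for q in b]); print(th,w.mean(0).round(1))
    for i in range(4):
        e=w[(i+1)%4]-w[i]; print("  ",np.hypot(*e[:2]).round(1),np.degrees(np.arctan2(e[1],e[0])).round(1))
# clip dark pixels in side
s=np.load("side0.npz")["p"]; g=s.max(2); 
for v in range(291,308): print(v,' '.join('%3d'%x for x in g[v,270:296]))
E
```

```text
[396.1 224.2] [384 212  25  25 467] [ 499.4 -132.    10. ] [ 499.8 -131.8   10. ]
[345.5 227.4] [334 216  24  24 452] [493.7 -40.   10. ] [493.5 -39.9  10. ]
[253.2 227.7] [243 218  22  21 353] [492.5 127.2  16. ] [492.  126.6  16. ]
[451.  232.1] [439 220  25  25 462] [ 484.7 -231.5   10. ] [ 484.9 -231.5   10. ]
[461.1 292.3] [449 280  25  25 474] [ 375.6 -246.7   10. ] [ 376.2 -246.6   10. ]
tin [ 404.  -128.2   21. ] [  3   1  26  27 540]
130 [490.1 127.5   6. ]
   66.9 -74.9
   87.6 -164.8
   66.4 105.0
   87.4 15.6
160 [490.  127.4   6. ]
   64.3 -75.1
   85.0 -165.0
   63.8 104.8
   84.8 15.4
291 100 115 154 194 198 165 147 148 166 186 194 175 130 101 100 105 104 104 102 102 104 104 105 106 103 101
292 106 113 140 148 144 152 165 163 178 189 193 173 111  78  82  91  97 104 100 101 103 104 102 103 103 105
293 101 112 138 153 158 167 179 180 177 188 190 169  98  53  56  59  66  86 100 106 105 102 105 108 102 103
294 101 109 134 159 172 180 187 180 179 185 191 174 109  47  41  48  53  76  97 101 103 104 106 104 105 101
295 102 114 134 159 169 181 184 181 177 189 191 175 116  54  
[... 642 characters left out ...]
  46  60  74  72  59  47  46  58  87 101 103 101 104
302 255 255 255 255 239 177 142 139 137  98  62  40  49  87 125 152 154 131 115 113 117 125 122 114 106 102
303 255 255 255 255 235 138  69  70  68  59  43  40  67 110 150 188 203 201 201 215 215 202 179 160 145 138
304 255 255 255 255 234 154  95  62  42  34  38  46  92 116 143 164 170 177 206 232 237 238 233 215 211 207
305 255 255 255 255 246 218 183 142 106  92  91  95 121 108 113 127 133 146 189 238 250 252 251 236 225 222
306 255 255 255 255 250 239 221 194 168 169 173 170 151 109  86 113 132 156 203 238 251 253 251 236 228 203
307 255 255 255 255 250 236 223 207 192 193 194 188 160 113  93 101 126 173 208 218 232 234 229 229 217 181
```

```bash
python3 - <<'E'
from h import *
a=np.radians(15.2); R=np.array([[np.cos(a),-np.sin(a),0],[np.sin(a),np.cos(a),0],[0,0,1]])
M=lambda x,y,z: proj("side",R@[x,y,z]+[490.1,127.4,0]).round(1)
print("wall top check near ends", M(-17,17,62),M(-20,17,62),M(20,17,62), "base",M(-42,32,6),M(42,32,6),M(-42,-32,6))
for h in range(24,37,2):
    print(h,M(-21.8,15,6+h),M(-26.5,15,6+h),M(-29.5,0,6+h),M(-26.5,0,6+h),M(-26.5,-15,6+h),M(-29.5,-15,6+h),)
E
```

```text
wall top check near ends [269.3 291.6] [271.1 291.9] [246.7 288. ] base [283.2 329. ] [232.9 320. ] [295.8 304.6]
24 [273.7 308. ] [276.6 308.5] [281.6 303.1] [279.8 302.8] [282.8 297.3] [284.6 297.6]
26 [273.7 307. ] [276.5 307.5] [281.5 302.1] [279.7 301.8] [282.8 296.3] [284.6 296.6]
28 [273.6 306. ] [276.5 306.4] [281.4 301.1] [279.6 300.8] [282.7 295.3] [284.5 295.6]
30 [273.5 304.9] [276.4 305.4] [281.4 300.1] [279.6 299.8] [282.7 294.3] [284.5 294.6]
32 [273.5 303.9] [276.3 304.4] [281.3 299. ] [279.5 298.7] [282.6 293.3] [284.4 293.5]
34 [273.4 302.9] [276.3 303.4] [281.3 298. ] [279.5 297.7] [282.6 292.2] [284.4 292.5]
36 [273.3 301.8] [276.2 302.3] [281.2 297. ] [279.4 296.7] [282.5 291.2] [284.3 291.5]
```

The gears are A (494,-40), B (499,-132), C (485,-231) and D (376,-247). The magazine is at (490,127.4) with yaw about 15.2°, and the tool's yaw (15.5°) already matches it. The clip edge projects to about 33–34 mm above the floor, so the stack needs 4 gears, which means adding 3. I'm moving to A first.

Emit:
{"name": "carry_out", "arguments": {"increments": [{"travel": [0.93,-0.71,0],"spin": 0},{"travel": [0.93,-0.71,0],"spin": 0},{"travel": [0.93,-0.71,0],"spin": 0},{"travel": [0.93,-0.71,0],"spin": 0},{"travel": [0.93,-0.71,0],"spin": 0},{"travel": [0.93,-0.71,0],"spin": 0},{"travel": [0.93,-0.71,0],"spin": 0},{"travel": [0.93,-0.71,0],"spin": 0}], "jaw": -0.4}}

```text
time_s: 0.77
position: [282.1, -317.9, 231.1]
orientation: [-180.0, 0.0, 15.5]
contact_force: [0.9, -0.2, 0.3]
opening: 59.9
gripper_force: 0.0
```

Emit:
{"name": "carry_out", "arguments": {"increments": [{"travel": [0.93,-0.71,0],"spin": 0},{"travel": [0.93,-0.71,0],"spin": 0},{"travel": [0.93,-0.71,0.5],"spin": 0},{"travel": [0.93,-0.71,0.5],"spin": 0},{"travel": [0.93,-0.71,0.5],"spin": 0},{"travel": [0.93,-0.71,0.5],"spin": 0},{"travel": [0.93,-0.71,0.5],"spin": 0},{"travel": [0.93,-0.71,0.5],"spin": 0}]}}

```text
time_s: 1.43
position: [423.4, -131.2, 155.6]
orientation: [-180.0, 0.0, 15.5]
contact_force: [0.5, -0.1, 1.1]
opening: 59.7
gripper_force: 0.0
```

Emit:
{"name": "carry_out", "arguments": {"increments": [{"travel": [0.93,-0.71,0.5],"spin": 0},{"travel": [0.93,-0.71,0.5],"spin": 0},{"travel": [0.93,-0.71,0.5],"spin": 0},{"travel": [0.93,-0.71,0.5],"spin": 0},{"travel": [0,0,0.3],"spin": 0},{"travel": [0,0,0],"spin": 0},{"travel": [0,0,0],"spin": 0},{"travel": [0,0,0],"spin": 0}]}}

```text
time_s: 2.1
position: [493.0, -40.0, 99.2]
orientation: [-180.0, 0.0, 15.5]
contact_force: [0.8, -0.4, -0.9]
opening: 59.7
gripper_force: 0.0
```

```bash
python3 - <<'E'
from h import *
p=np.load("side0.npz")["p"]
h=cv2.cvtColor(p,cv2.COLOR_RGB2HSV)
m=cv2.inRange(h,(0,80,120),(20,255,255)); m=cv2.morphologyEx(m,cv2.MORPH_CLOSE,np.ones((3,3)))
for c,s in blobs(m):
    if 240<c[0]<440 and 200<c[1]<330:
        z=11 if c[0]<290 else 5
        print(c.round(1),s,plane("side",*c,z).round(1))
E
```

```text
[371.2 217.3] [361 210  22  16 278] [ 484.7 -237.6    5. ]
[424.1 227.6] [413 220  23  16 299] [ 375.5 -252.4    5. ]
[340.5 237.4] [329 230  24  16 309] [ 499.9 -137.2    5. ]
[318.2 261. ] [306 252  25  19 361] [494.4 -44.8   5. ]
[264.3 308. ] [253 298  24  21 384] [493.2 124.1  11. ]
```

Emit:
{"name": "carry_out", "arguments": {"increments": [{"travel": [0,0,0.5],"spin": 0},{"travel": [0,0,0.5],"spin": 0},{"travel": [0,0,0.5],"spin": 0},{"travel": [0,0,0.5],"spin": 0},{"travel": [0,0,0.5],"spin": 0},{"travel": [0,0,0.5],"spin": 0},{"travel": [0,0,0.5],"spin": 0},{"travel": [0,0,0.4],"spin": 0}]}}

```text
time_s: 2.77
position: [493.4, -40.4, 1.5]
orientation: [180.0, -0.0, 15.4]
contact_force: [0.9, -0.5, 0.2]
opening: 59.9
gripper_force: 0.0
```

Emit:
{"name": "carry_out", "arguments": {"increments": [{"travel": [0,0,0],"spin": 0},{"travel": [0,0,0],"spin": 0},{"travel": [0,0,0],"spin": 0},{"travel": [0,0,0],"spin": 0},{"travel": [0,0,0],"spin": 0},{"travel": [0,0,0],"spin": 0},{"travel": [0,0,0],"spin": 0},{"travel": [0,0,0],"spin": 0}], "jaw": 1}}

```text
time_s: 3.43
position: [494.0, -39.5, 2.0]
orientation: [180.0, -0.1, 15.5]
contact_force: [-0.1, -1.1, 6.8]
opening: 39.1
gripper_force: 60.9
```

Emit:
{"name": "carry_out", "arguments": {"increments": [{"travel": [0,0,-0.25],"spin": 0},{"travel": [0,0,-0.5],"spin": 0},{"travel": [0,0,-0.5],"spin": 0},{"travel": [0,0,-0.5],"spin": 0},{"travel": [0,0,-0.5],"spin": 0},{"travel": [0,0,-0.5],"spin": 0},{"travel": [0,0,-0.5],"spin": 0},{"travel": [0,0,-0.25],"spin": 0}]}}

```text
time_s: 4.1
position: [494.1, -39.3, 90.5]
orientation: [180.0, -0.1, 15.5]
contact_force: [0.3, -0.6, -0.4]
opening: 39.0
gripper_force: 60.3
```

Emit:
{"name": "carry_out", "arguments": {"increments": [{"travel": [0.21,-0.81,0],"spin": 0},{"travel": [0.21,-0.81,0],"spin": 0},{"travel": [0.21,-0.81,0],"spin": 0},{"travel": [0.21,-0.81,0],"spin": 0},{"travel": [0.21,-0.81,0],"spin": 0},{"travel": [0.21,-0.81,0],"spin": 0},{"travel": [0.21,-0.81,0],"spin": 0},{"travel": [0.21,-0.81,0],"spin": 0}]}}

```text
time_s: 4.77
position: [490.3, 129.0, 88.8]
orientation: [-180.0, 0.0, 15.5]
contact_force: [0.4, 0.4, 0.3]
opening: 38.5
gripper_force: 60.3
```

Emit:
{"name": "carry_out", "arguments": {"increments": [{"travel": [0,0,0],"spin": 0},{"travel": [0,0,0],"spin": 0},{"travel": [0,0,0],"spin": 0},{"travel": [0,0,0],"spin": 0},{"travel": [0,0,0],"spin": 0},{"travel": [0,0,0],"spin": 0},{"travel": [0,0,0],"spin": 0},{"travel": [0,0,0],"spin": 0}]}}

```text
time_s: 5.43
position: [490.7, 127.6, 88.9]
orientation: [-180.0, -0.0, 15.5]
contact_force: [0.3, 0.1, 0.4]
opening: 38.8
gripper_force: 60.4
```

```bash
python3 - <<'E'
from h import *
from bench import readout
o=readout.get_obs(); print(o["position"],o["opening"])
s,d=optics.capture("side"); 
cv2.imwrite("pics/s1.png",cv2.resize(s[210:340,190:350][...,::-1],(738,600),interpolation=2))
E
```

```text
[490.70521039 127.6071266   88.85539076] 38.847490708111685
```

View pics/s1.png

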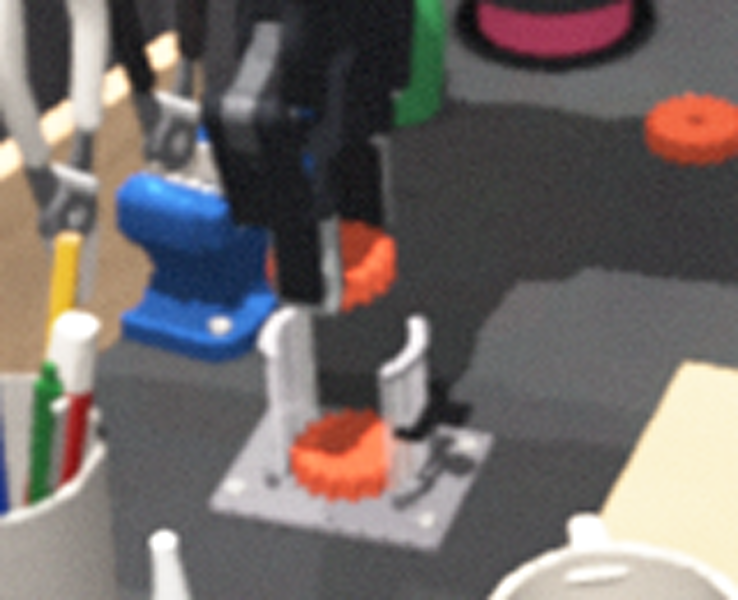

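The gear is held flat above the tube, at crop (332,263). I'll check its offset in the hand along the magazine's x axis.

```bash
python3 - <<'E'
from h import *
print("hand gear centre px if at TCP", proj("side",[490.7,127.6,92.5]),"axis",proj("side",[490.1,127.4,92.5]))
print("gear e px if on axis",proj("side",[490.1,127.4,11]), "measured 264.3+-; extents L253")
print("x_m 1mm:",proj("side",[491.67,127.87,92.5])-proj("side",[490.7,127.6,92.5]))
s,d=optics.capture("side"); h=cv2.cvtColor(s,cv2.COLOR_RGB2HSV)
m=cv2.inRange(h,(0,100,90),(20,255,255))
for c,st in blobs(m,20):
    if 235<c[0]<290 and 240<c[1]<330: print(c,st)
E
```

```text
hand gear centre px if at TCP [261.10702586 267.43943253] axis [261.5016772  267.48598907]
gear e px if on axis [264.68604984 309.69475642] measured 264.3+-; extents L253
x_m 1mm: [-0.61736086 -0.09205279]
[268.81865285 266.94818653] [264 258  12  20 193]
[263.86455331 308.42939481] [253 298  21  21 347]
```

Emit:
{"name": "carry_out", "arguments": {"increments": [{"travel": [0,0,0.25],"spin": 0},{"travel": [0,0,0.25],"spin": 0},{"travel": [0,0,0.25],"spin": 0},{"travel": [0,0,0.25],"spin": 0},{"travel": [0,0,0.25],"spin": 0},{"travel": [0,0,0.25],"spin": 0},{"travel": [0,0,0.25],"spin": 0},{"travel": [0,0,0.25],"spin": 0}]}}

```text
time_s: 6.2
position: [490.6, 128.0, 38.1]
orientation: [-180.0, 0.0, 15.5]
contact_force: [-0.1, -0.6, -0.5]
opening: 38.9
gripper_force: 60.4
```

Emit:
{"name": "carry_out", "arguments": {"increments": [{"travel": [0,0,0.2],"spin": 0},{"travel": [0,0,0.2],"spin": 0},{"travel": [0,0,0.2],"spin": 0},{"travel": [0,0,0.15],"spin": 0},{"travel": [0,0,0],"spin": 0},{"travel": [0,0,0],"spin": 0},{"travel": [0,0,0],"spin": 0},{"travel": [0,0,0],"spin": 0}]}}

```text
time_s: 6.87
position: [490.7, 128.0, 20.3]
orientation: [-180.0, -0.0, 15.5]
contact_force: [-0.2, 0.0, -0.6]
opening: 38.6
gripper_force: 60.3
```

Emit:
{"name": "carry_out", "arguments": {"increments": [{"travel": [0,0,0],"spin": 0},{"travel": [0,0,0],"spin": 0},{"travel": [0,0,0],"spin": 0},{"travel": [0,0,0],"spin": 0},{"travel": [0,0,0],"spin": 0},{"travel": [0,0,0],"spin": 0},{"travel": [0,0,0],"spin": 0},{"travel": [0,0,0],"spin": 0}], "jaw": -0.4}}

```text
time_s: 7.53
position: [490.7, 128.0, 20.1]
orientation: [-180.0, -0.0, 15.5]
contact_force: [0.4, 0.3, 0.5]
opening: 60.0
gripper_force: 0.0
```

Emit:
{"name": "carry_out", "arguments": {"increments": [{"travel": [0,0,-0.2],"spin": 0},{"travel": [0,0,-0.4],"spin": 0},{"travel": [0,0,-0.5],"spin": 0},{"travel": [0,0,-0.5],"spin": 0},{"travel": [0,0,-0.5],"spin": 0},{"travel": [0,0,-0.5],"spin": 0},{"travel": [0,0,-0.3],"spin": 0},{"travel": [0,0,0],"spin": 0}]}}

```text
time_s: 8.2
position: [491.8, 128.3, 94.8]
orientation: [-180.0, -0.2, 15.5]
contact_force: [0.9, 0.5, 0.4]
opening: 59.6
gripper_force: 0.0
```

Emit:
{"name": "carry_out", "arguments": {"increments": [{"travel": [-0.2,0.84,0],"spin": 0},{"travel": [-0.2,0.84,0],"spin": 0},{"travel": [-0.2,0.84,0],"spin": 0},{"travel": [-0.2,0.84,0],"spin": 0},{"travel": [-0.2,0.84,0],"spin": 0},{"travel": [-0.2,0.84,0],"spin": 0},{"travel": [-0.2,0.84,0],"spin": 0},{"travel": [-0.2,0.84,0],"spin": 0}]}}

```text
time_s: 8.87
position: [496.7, -45.6, 92.2]
orientation: [-180.0, 0.0, 15.5]
contact_force: [-0.2, 0.2, -0.9]
opening: 59.7
gripper_force: 0.0
```

Emit:
{"name": "carry_out", "arguments": {"increments": [{"travel": [-0.2,0.84,0],"spin": 0},{"travel": [-0.2,0.84,0],"spin": 0},{"travel": [-0.2,0.84,0],"spin": 0},{"travel": [-0.2,0.84,0],"spin": 0},{"travel": [-0.05,0.04,0],"spin": 0},{"travel": [0,0,0],"spin": 0},{"travel": [0,0,0],"spin": 0},{"travel": [0,0,0],"spin": 0}]}}

```text
time_s: 9.53
position: [499.1, -131.4, 92.4]
orientation: [-180.0, 0.0, 15.5]
contact_force: [0.4, 0.2, 0.2]
opening: 59.8
gripper_force: 0.0
```

```bash
python3 - <<'E'
from h import *
from bench import readout
o=readout.get_obs(); print(o["position"],o["opening"])
s,d=optics.capture("side"); np.save("s2.npy",s)
cv2.imwrite("pics/s2.png",cv2.resize(s[265:335,230:305][...,::-1],(640,600),interpolation=2))
E
```

```text
[ 499.06664405 -131.4458066    92.35247487] 59.78604751002628
```

View pics/s2.png

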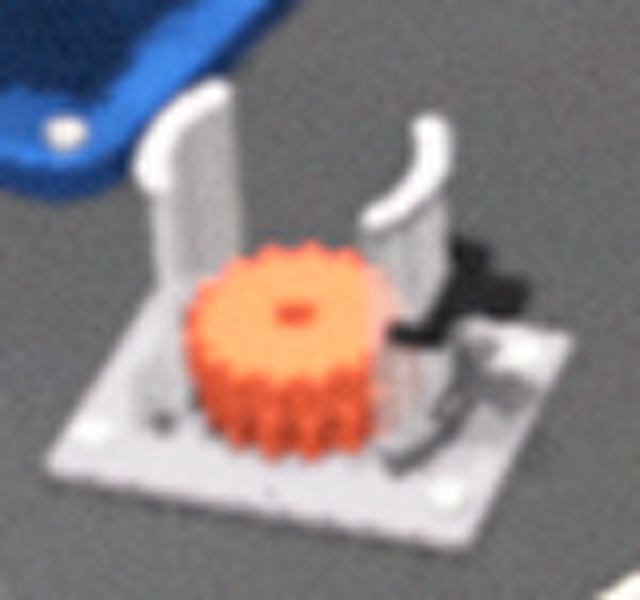

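The crop shows gear A flat on gear E, with its top face centred at (293,313). Next is gear B.

Emit:
{"name": "carry_out", "arguments": {"increments": [{"travel": [0,0,0.5],"spin": 0},{"travel": [0,0,0.5],"spin": 0},{"travel": [0,0,0.5],"spin": 0},{"travel": [0,0,0.5],"spin": 0},{"travel": [0,0,0.5],"spin": 0},{"travel": [0,0,0.5],"spin": 0},{"travel": [0,0,0.4],"spin": 0},{"travel": [0,0,0.22],"spin": 0}]}}

```text
time_s: 10.25
position: [498.8, -131.4, 1.0]
orientation: [-180.0, 0.1, 15.6]
contact_force: [-0.0, 0.0, 0.2]
opening: 59.4
gripper_force: 0.0
```

Emit:
{"name": "carry_out", "arguments": {"increments": [{"travel": [0,0,0],"spin": 0},{"travel": [0,0,0],"spin": 0},{"travel": [0,0,0],"spin": 0},{"travel": [0,0,0],"spin": 0},{"travel": [0,0,0],"spin": 0},{"travel": [0,0,0],"spin": 0},{"travel": [0,0,0],"spin": 0},{"travel": [0,0,0],"spin": 0}], "jaw": 1}}

```text
time_s: 10.92
position: [499.6, -132.3, 2.3]
orientation: [180.0, -0.0, 15.5]
contact_force: [-0.1, -0.8, 2.8]
opening: 38.5
gripper_force: 60.5
```

Emit:
{"name": "carry_out", "arguments": {"increments": [{"travel": [0,0,-0.25],"spin": 0},{"travel": [0,0,-0.5],"spin": 0},{"travel": [0,0,-0.5],"spin": 0},{"travel": [0,0,-0.5],"spin": 0},{"travel": [0,0,-0.5],"spin": 0},{"travel": [0,0,-0.5],"spin": 0},{"travel": [0,0,-0.5],"spin": 0},{"travel": [0,0,-0.25],"spin": 0}]}}

```text
time_s: 11.58
position: [499.8, -132.3, 91.3]
orientation: [180.0, -0.1, 15.5]
contact_force: [0.3, -0.2, -1.3]
opening: 38.7
gripper_force: 60.3
```

Emit:
{"name": "carry_out", "arguments": {"increments": [{"travel": [0.2,-0.84,0],"spin": 0},{"travel": [0.2,-0.84,0],"spin": 0},{"travel": [0.2,-0.84,0],"spin": 0},{"travel": [0.2,-0.84,0],"spin": 0},{"travel": [0.2,-0.84,0],"spin": 0},{"travel": [0.2,-0.84,0],"spin": 0},{"travel": [0.2,-0.84,0],"spin": 0},{"travel": [0.2,-0.84,0],"spin": 0}]}}

```text
time_s: 12.25
position: [492.6, 41.4, 89.6]
orientation: [-180.0, 0.0, 15.5]
contact_force: [0.8, -0.9, -0.3]
opening: 38.7
gripper_force: 60.3
```

Emit:
{"name": "carry_out", "arguments": {"increments": [{"travel": [0.2,-0.84,0],"spin": 0},{"travel": [0.2,-0.84,0],"spin": 0},{"travel": [0.2,-0.84,0],"spin": 0},{"travel": [0.2,-0.84,0],"spin": 0},{"travel": [0.05,-0.04,0],"spin": 0},{"travel": [0,0,0],"spin": 0},{"travel": [0,0,0],"spin": 0},{"travel": [0,0,0],"spin": 0}]}}

```text
time_s: 12.92
position: [490.5, 127.2, 89.5]
orientation: [180.0, 0.0, 15.5]
contact_force: [-0.1, 0.3, -0.2]
opening: 38.8
gripper_force: 60.3
```

Emit:
{"name": "carry_out", "arguments": {"increments": [{"travel": [0,0,0],"spin": 0},{"travel": [0,0,0],"spin": 0},{"travel": [0,0,0],"spin": 0},{"travel": [0,0,0],"spin": 0},{"travel": [0,0,0],"spin": 0},{"travel": [0,0,0],"spin": 0},{"travel": [0,0,0],"spin": 0},{"travel": [0,0,0],"spin": 0}]}}

```text
time_s: 13.58
position: [490.6, 128.0, 89.6]
orientation: [-180.0, -0.0, 15.5]
contact_force: [-0.3, 0.9, -1.3]
opening: 38.5
gripper_force: 60.3
```

```bash
python3 - <<'E'
from h import *
from bench import readout
o=readout.get_obs(); print(o["position"],o["opening"])
print(proj("side",[490.7,127.6,92.5]))
s,d=optics.capture("side"); h=cv2.cvtColor(s,cv2.COLOR_RGB2HSV)
m=cv2.inRange(h,(0,100,90),(20,255,255))
for c,st in blobs(m,10):
    if 235<c[0]<290 and 240<c[1]<330: print(c,st)
E
```

```text
[490.64998369 127.98056885  89.57911859] 38.49003211150437
[261.10702586 267.43943253]
[269.19704433 266.80788177] [264 258  13  19 203]
[263.20879121 305.94725275] [252 294  22  25 455]
```

The held gear sits as the first one did, so I'm lowering it.

Emit:
{"name": "carry_out", "arguments": {"increments": [{"travel": [0,0,0.3],"spin": 0},{"travel": [0,0,0.3],"spin": 0},{"travel": [0,0,0.3],"spin": 0},{"travel": [0,0,0.3],"spin": 0},{"travel": [0,0,0.3],"spin": 0},{"travel": [0,0,0.3],"spin": 0},{"travel": [0,0,0.3],"spin": 0},{"travel": [0,0,0.3],"spin": 0}]}}

```text
time_s: 14.3
position: [490.6, 128.0, 28.7]
orientation: [-180.0, 0.0, 15.5]
contact_force: [1.1, -0.7, -0.9]
opening: 38.7
gripper_force: 60.3
```

Emit:
{"name": "carry_out", "arguments": {"increments": [{"travel": [0,0,0],"spin": 0},{"travel": [0,0,0],"spin": 0},{"travel": [0,0,0],"spin": 0},{"travel": [0,0,0],"spin": 0},{"travel": [0,0,0],"spin": 0},{"travel": [0,0,0],"spin": 0},{"travel": [0,0,0],"spin": 0},{"travel": [0,0,0],"spin": 0}]}}

```text
time_s: 14.97
position: [490.7, 128.0, 29.6]
orientation: [-180.0, -0.0, 15.5]
contact_force: [0.6, -0.2, -0.4]
opening: 38.9
gripper_force: 60.4
```

Emit:
{"name": "carry_out", "arguments": {"increments": [{"travel": [0,0,0],"spin": 0},{"travel": [0,0,0],"spin": 0},{"travel": [0,0,0],"spin": 0},{"travel": [0,0,0],"spin": 0},{"travel": [0,0,0],"spin": 0},{"travel": [0,0,0],"spin": 0},{"travel": [0,0,0],"spin": 0},{"travel": [0,0,0],"spin": 0}], "jaw": -0.4}}

```text
time_s: 15.63
position: [490.7, 128.0, 29.6]
orientation: [-180.0, -0.0, 15.5]
contact_force: [-0.2, -1.5, 0.1]
opening: 59.5
gripper_force: 0.0
```

Emit:
{"name": "carry_out", "arguments": {"increments": [{"travel": [0,0,-0.2],"spin": 0},{"travel": [0,0,-0.4],"spin": 0},{"travel": [0,0,-0.5],"spin": 0},{"travel": [0,0,-0.5],"spin": 0},{"travel": [0,0,-0.5],"spin": 0},{"travel": [0,0,-0.4],"spin": 0},{"travel": [0,0,0],"spin": 0},{"travel": [0,0,0],"spin": 0}]}}

```text
time_s: 16.3
position: [491.1, 128.1, 92.8]
orientation: [-180.0, -0.1, 15.5]
contact_force: [-0.9, 0.1, -0.6]
opening: 59.7
gripper_force: 0.0
```

Emit:
{"name": "carry_out", "arguments": {"increments": [{"travel": [-0.29,0.985,0],"spin": 0},{"travel": [-0.29,0.985,0],"spin": 0},{"travel": [-0.29,0.985,0],"spin": 0},{"travel": [-0.29,0.985,0],"spin": 0},{"travel": [-0.29,0.985,0],"spin": 0},{"travel": [-0.29,0.985,0],"spin": 0},{"travel": [-0.29,0.985,0],"spin": 0},{"travel": [-0.29,0.985,0],"spin": 0}]}}

```text
time_s: 16.97
position: [486.8, -78.5, 91.3]
orientation: [-180.0, 0.1, 15.5]
contact_force: [0.2, -0.1, 0.3]
opening: 59.9
gripper_force: 0.0
```

Emit:
{"name": "carry_out", "arguments": {"increments": [{"travel": [-0.29,0.985,0],"spin": 0},{"travel": [-0.29,0.985,0],"spin": 0},{"travel": [-0.29,0.985,0],"spin": 0},{"travel": [-0.29,0.985,0],"spin": 0},{"travel": [-0.29,0.985,0],"spin": 0},{"travel": [-0.29,0.985,0],"spin": 0},{"travel": [0,0,0],"spin": 0},{"travel": [0,0,0],"spin": 0}]}}

```text
time_s: 17.63
position: [484.5, -232.2, 91.1]
orientation: [-179.9, 0.1, 15.4]
contact_force: [0.5, -0.1, 0.0]
opening: 59.8
gripper_force: 0.0
```

```bash
python3 - <<'E'
from h import *
from bench import readout
o=readout.get_obs(); print(o["position"],o["opening"])
s,d=optics.capture("side"); np.save("s3.npy",s)
cv2.imwrite("pics/s3.png",cv2.resize(s[265:335,230:305][...,::-1],(640,600),interpolation=2))
E
```

```text
[ 484.46142257 -232.22684699   91.11199957] 59.79073869599524
```

View pics/s3.png

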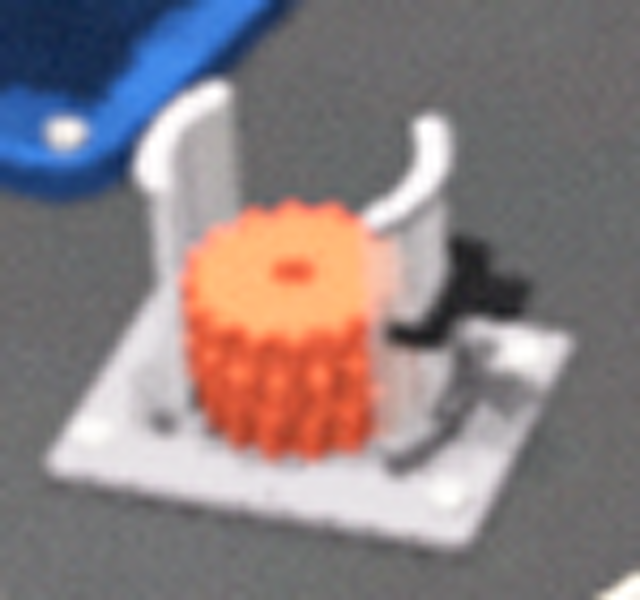

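```bash
python3 - <<'E'
from h import *
a=np.radians(15.3); R=np.array([[np.cos(a),-np.sin(a),0],[np.sin(a),np.cos(a),0],[0,0,1]])
C=np.array([490.1,127.4,0]); M=lambda x,y,z: proj("side",R@[x,y,z]+C)
f=lambda p:(np.array(p)-[230,265])*[640/75,600/70]
for n,z in(("hole36",36),("hole26",26)): print(n,f(M(0,0,z)).round())
print("walltop near-left(-17..)",f(M(-16.2,17,62)).round(),"corners",f(M(-42,32,6)).round(),f(M(42,32,6)).round(),f(M(-42,-32,6)).round())
for h in(24,27,29,30,31,33,35): print(h,*[f(M(x,y,6+h)).round() for x,y in((-21.8,15),(-30,15),(-26.5,-15),(-30,-15))],"bot",f(M(-30,15,1+h)).round())
s=np.load("s3.npy"); g=s.max(2)
for v in range(291,308): print(v,' '.join('%3d'%x for x in g[v,272:294]))
E
```

```text
hole36 [288. 276.]
hole26 [291. 319.]
walltop near-left(-17..) [331. 228.] corners [454. 548.] [ 25. 472.] [562. 339.]
24 [374. 369.] [416. 376.] [451. 277.] [469. 280.] bot [417. 398.]
27 [373. 355.] [415. 363.] [450. 264.] [468. 267.] bot [417. 384.]
29 [372. 347.] [415. 354.] [450. 255.] [467. 258.] bot [416. 376.]
30 [372. 342.] [414. 349.] [449. 251.] [467. 254.] bot [416. 371.]
31 [372. 338.] [414. 345.] [449. 246.] [467. 249.] bot [415. 367.]
33 [371. 329.] [414. 336.] [449. 238.] [467. 241.] bot [415. 358.]
35 [370. 320.] [413. 327.] [448. 229.] [466. 232.] bot [414. 349.]
291 255 236 206 169 152 144 169 188 198 178 128 107 102 104 104 106 110 106 109 105 100 106
292 255 233 189 182 180 168 182 191 193 173 116  78  80  89 102 104 110 108 107 108 108 107
293 255 249 238 230 210 179 183 190 192 174  98  47  50  61  65  90 102 104 103 111 109 105
294 255 253 246 238 218 192 185 191 196 173 108  45  41  41  52  74  96 105 106 102 104 108
295 255 253 247 239 225 203 192 189 193 179 117  51  40  38  46  74  99 109 108 110 106 108
296 255 253 247 241 229 197 185 191 196 177 116  64 
[... 351 characters left out ...]
 135  73  41  42  46  45  36  45  44  48  50  77  96 108
301 255 250 222 190 194 197 190 149  87  59  37  47  65  72  72  61  44  45  52  85 101 103
302 245 233 195 152 136 146 138 101  59  39  50  87 120 158 159 134 115 115 123 130 125 117
303 220 207 173 111  62  61  70  55  43  39  66 114 156 192 204 202 206 216 215 202 183 163
304 221 201 171 111  66  50  41  36  35  51  85 117 148 171 171 185 211 235 240 240 235 217
305 219 204 186 155 135 120  98  90  87  98 124 116 114 135 135 149 193 239 251 254 252 236
306 227 205 192 186 184 185 171 173 176 168 158 109  90 115 133 157 210 241 252 253 251 239
307 243 212 194 188 199 198 191 200 197 190 166 115  91 107 133 175 208 224 236 236 235 229
```

Crop: three gears are stacked flat, with the top hole at (293,270) and the clip's near end at (390,324). Averaging the clip's near and far ends gives an edge about 32.8 mm above the floor, higher than the 30 mm stack. I'll confirm this with depth from a different view before adding the last gear.

```bash
python3 - <<'E'
from h import *
a=np.radians(15.3); R=np.array([[np.cos(a),-np.sin(a),0],[np.sin(a),np.cos(a),0],[0,0,1]])
for n,box in(("side",(290,307,274,292)),("top",(225,262,236,272))):
    p,d=optics.capture(n); K,T=cal(n); v0,v1,u0,u1=box; g=p.max(2)
    V,U=np.mgrid[v0:v1,u0:u1]; D=d[V,U]
    P=np.stack([(U-K[0,2])/K[0,0]*D,-(V-K[1,2])/K[1,1]*D,-D],-1)@T[:3,:3].T+T[:3,3]
    L=(P-[490.1,127.4,0])@R
    dk=(g[V,U]<(62 if n=="side" else 80))&(D>0)&(L[...,2]>14)
    print(n,dk.sum(),L[dk].round(0)[:60].tolist() if n=="top" else np.percentile(L[dk],[5,25,50,75,95],axis=0).round(1))
    o=(p[V,U,0]>200)&(p[V,U,2]<140)&(D>0)
    print("orange z",np.percentile(L[o][:,2],[10,50,90]) if o.any() else None)
    if n=="side":
        r=L[dk]; print(r[r[:,2]>36].round(0).tolist())
E
```

```text
side 66 [[-43.3 -14.1  36.4]
 [-38.1  -5.5  37.7]
 [-33.1  -1.3  38.5]
 [-31.3   3.5  39.5]
 [-28.3  12.   40.4]]
orange z None
[[-27.0, -16.0, 38.0], [-29.0, -16.0, 38.0], [-31.0, -12.0, 41.0], [-28.0, -13.0, 38.0], [-31.0, -10.0, 41.0], [-31.0, -14.0, 38.0], [-32.0, -14.0, 38.0], [-28.0, -12.0, 37.0], [-30.0, -10.0, 39.0], [-32.0, -11.0, 38.0], [-32.0, -14.0, 36.0], [-30.0, -7.0, 39.0], [-31.0, -8.0, 39.0], [-34.0, -4.0, 42.0], [-30.0, -6.0, 38.0], [-32.0, -5.0, 39.0], [-33.0, -7.0, 37.0], [-36.0, -5.0, 40.0], [-37.0, -6.0, 39.0], [-32.0, -1.0, 40.0], [-33.0, -2.0, 40.0], [-35.0, -3.0, 39.0], [-36.0, -4.0, 38.0], [-38.0, -2.0, 40.0], [-40.0, -3.0, 40.0], [-40.0, -5.0, 38.0], [-43.0, -4.0, 40.0], [-32.0, 3.0, 40.0], [-33.0, 1.0, 39.0], [-34.0, -0.0, 39.0], [-35.0, -1.0, 38.0], [-37.0, -2.0, 38.0], [-39.0, -0.0, 39.0], [-40.0, -2.0, 39.0], [-40.0, -5.0, 36.0], [-43.0, -2.0, 40.0], [-45.0, -3.0, 39.0], [-32.0, 4.0, 39.0], [-33.0, 1.0, 38.0], [-35.0, 2.0, 38.0], [-36.0, 0.0, 38.0], [-38.0, 2.0, 39.0], [-40.0, 2.0, 40.0], [-41.0, 2.0, 40.0], [-42.0, -0.0, 39.0], [-43.0, -1.0, 38.0], [-31.0, 6.0, 39.0], [-33.0, 6.0, 39.0], [-33.0, 3.0, 37.0], [-35.0, 3.0, 37.0], [-40.0, 4.0, 39.0], [-42.0, 5.0, 40.0], [-43.0, 4.0, 40.0], [-44.0, 1.0, 38.0], [-31.0, 9.0, 39.0], [-32.0, 8.0, 38.0], [-33.0, 8.0, 39.0], [-30.0, 12.0, 39.0], [-31.0, 11.0, 38.0], [-32.0, 9.0, 37.0], [-28.0, 13.0, 37.0], [-30.0, 12.0, 37.0], [-31.0, 12.0, 37.0], [-33.0, 12.0, 38.0]]
top 0 []
orange z [18.24495082 35.09670911 38.26336324]
```

Depth puts the clip's upper face at z ≈ 39 mm, against a stack top of 36 mm. One more gear is needed, so I'm picking up C.

Emit:
{"name": "carry_out", "arguments": {"increments": [{"travel": [0,0,0.5],"spin": 0},{"travel": [0,0,0.5],"spin": 0},{"travel": [0,0,0.5],"spin": 0},{"travel": [0,0,0.5],"spin": 0},{"travel": [0,0,0.5],"spin": 0},{"travel": [0,0,0.5],"spin": 0},{"travel": [0,0,0.4],"spin": 0},{"travel": [0,0,0.2],"spin": 0}]}}

```text
time_s: 18.45
position: [484.5, -230.2, 0.9]
orientation: [-179.9, 0.1, 15.6]
contact_force: [0.7, 0.1, -0.1]
opening: 59.7
gripper_force: 0.0
```

Emit:
{"name": "carry_out", "arguments": {"increments": [{"travel": [0,0,0],"spin": 0},{"travel": [0,0,0],"spin": 0},{"travel": [0,0,0],"spin": 0},{"travel": [0,0,0],"spin": 0},{"travel": [0,0,0],"spin": 0},{"travel": [0,0,0],"spin": 0},{"travel": [0,0,0],"spin": 0},{"travel": [0,0,0],"spin": 0}], "jaw": 1}}

```text
time_s: 19.12
position: [485.3, -231.5, 2.4]
orientation: [180.0, -0.0, 15.5]
contact_force: [-0.9, -1.0, 2.8]
opening: 38.9
gripper_force: 60.6
```

Emit:
{"name": "carry_out", "arguments": {"increments": [{"travel": [0,0,-0.25],"spin": 0},{"travel": [0,0,-0.5],"spin": 0},{"travel": [0,0,-0.5],"spin": 0},{"travel": [0,0,-0.5],"spin": 0},{"travel": [0,0,-0.5],"spin": 0},{"travel": [0,0,-0.5],"spin": 0},{"travel": [0,0,-0.5],"spin": 0},{"travel": [0,0,-0.25],"spin": 0}]}}

```text
time_s: 19.78
position: [485.6, -231.6, 91.3]
orientation: [179.9, -0.1, 15.5]
contact_force: [0.4, 0.0, -0.6]
opening: 39.0
gripper_force: 60.3
```

Emit:
{"name": "carry_out", "arguments": {"increments": [{"travel": [0.29,-0.985,0],"spin": 0},{"travel": [0.29,-0.985,0],"spin": 0},{"travel": [0.29,-0.985,0],"spin": 0},{"travel": [0.29,-0.985,0],"spin": 0},{"travel": [0.29,-0.985,0],"spin": 0},{"travel": [0.29,-0.985,0],"spin": 0},{"travel": [0.29,-0.985,0],"spin": 0},{"travel": [0.29,-0.985,0],"spin": 0}]}}

```text
time_s: 20.45
position: [488.0, -24.8, 89.6]
orientation: [-180.0, 0.0, 15.5]
contact_force: [0.2, -0.1, -0.8]
opening: 39.2
gripper_force: 60.3
```

Emit:
{"name": "carry_out", "arguments": {"increments": [{"travel": [0.29,-0.985,0],"spin": 0},{"travel": [0.29,-0.985,0],"spin": 0},{"travel": [0.29,-0.985,0],"spin": 0},{"travel": [0.29,-0.985,0],"spin": 0},{"travel": [0.29,-0.985,0],"spin": 0},{"travel": [0.29,-0.985,0],"spin": 0},{"travel": [0,0,0],"spin": 0},{"travel": [0,0,0],"spin": 0}]}}

```text
time_s: 21.12
position: [490.4, 129.0, 89.5]
orientation: [-180.0, 0.0, 15.7]
contact_force: [0.0, 0.1, -0.9]
opening: 38.5
gripper_force: 60.4
```

Emit:
{"name": "carry_out", "arguments": {"increments": [{"travel": [0,0,0],"spin": 0},{"travel": [0,0,0],"spin": 0},{"travel": [0,0,0],"spin": 0},{"travel": [0,0,0],"spin": 0},{"travel": [0,0,0],"spin": 0},{"travel": [0,0,0],"spin": 0},{"travel": [0,0,0],"spin": 0},{"travel": [0,0,0],"spin": 0}]}}

```text
time_s: 21.78
position: [490.7, 127.9, 89.6]
orientation: [-180.0, -0.0, 15.5]
contact_force: [-0.5, 0.0, -0.1]
opening: 38.9
gripper_force: 60.4
```

```bash
python3 - <<'E'
from h import *
s,d=optics.capture("side"); h=cv2.cvtColor(s,cv2.COLOR_RGB2HSV)
m=cv2.inRange(h,(0,100,90),(20,255,255))
for c,st in blobs(m,10):
    if 235<c[0]<290 and 240<c[1]<330: print(c,st)
E
```

```text
[269.32876712 266.92237443] [263 258  14  20 219]
[262.92321429 303.52321429] [252 289  22  30 560]
```

Position matches the earlier ones. I'm lowering 50 mm to TCP z ≈ 39.5.

Emit:
{"name": "carry_out", "arguments": {"increments": [{"travel": [0,0,0.25],"spin": 0},{"travel": [0,0,0.25],"spin": 0},{"travel": [0,0,0.25],"spin": 0},{"travel": [0,0,0.25],"spin": 0},{"travel": [0,0,0.25],"spin": 0},{"travel": [0,0,0.25],"spin": 0},{"travel": [0,0,0.25],"spin": 0},{"travel": [0,0,0.25],"spin": 0}]}}

```text
time_s: 22.5
position: [490.6, 128.0, 38.8]
orientation: [-180.0, 0.0, 15.5]
contact_force: [-0.6, 0.1, -1.2]
opening: 38.6
gripper_force: 60.4
```

Emit:
{"name": "carry_out", "arguments": {"increments": [{"travel": [0,0,0],"spin": 0},{"travel": [0,0,0],"spin": 0},{"travel": [0,0,0],"spin": 0},{"travel": [0,0,0],"spin": 0},{"travel": [0,0,0],"spin": 0},{"travel": [0,0,0],"spin": 0},{"travel": [0,0,0],"spin": 0},{"travel": [0,0,0],"spin": 0}]}}

```text
time_s: 23.17
position: [490.7, 128.0, 39.6]
orientation: [-180.0, -0.0, 15.5]
contact_force: [0.2, 1.0, 0.2]
opening: 39.0
gripper_force: 60.4
```

Emit:
{"name": "carry_out", "arguments": {"increments": [{"travel": [0,0,0],"spin": 0},{"travel": [0,0,0],"spin": 0},{"travel": [0,0,0],"spin": 0},{"travel": [0,0,0],"spin": 0},{"travel": [0,0,0],"spin": 0},{"travel": [0,0,0],"spin": 0},{"travel": [0,0,0],"spin": 0},{"travel": [0,0,0],"spin": 0}], "jaw": -0.4}}

```text
time_s: 23.83
position: [490.6, 128.0, 39.6]
orientation: [-180.0, -0.0, 15.5]
contact_force: [0.1, -0.4, -0.6]
opening: 59.2
gripper_force: 0.0
```

Emit:
{"name": "carry_out", "arguments": {"increments": [{"travel": [0,0,-0.2],"spin": 0},{"travel": [0,0,-0.4],"spin": 0},{"travel": [0,0,-0.5],"spin": 0},{"travel": [0,0,-0.5],"spin": 0},{"travel": [0,0,-0.5],"spin": 0},{"travel": [0,0,-0.5],"spin": 0},{"travel": [0,0,-0.5],"spin": 0},{"travel": [0,0,-0.5],"spin": 0}]}}

```text
time_s: 24.5
position: [490.8, 128.0, 131.3]
orientation: [-180.0, -0.1, 15.5]
contact_force: [1.0, -0.4, -0.2]
opening: 59.9
gripper_force: 0.0
```

Emit:
{"name": "carry_out", "arguments": {"increments": [{"travel": [-0.25,0.9,0],"spin": 0},{"travel": [-0.25,0.9,0],"spin": 0},{"travel": [-0.25,0.9,0],"spin": 0},{"travel": [-0.25,0.9,0],"spin": 0},{"travel": [-0.25,0.9,0],"spin": 0},{"travel": [-0.25,0.9,0],"spin": 0},{"travel": [0,0,0],"spin": 0},{"travel": [0,0,0],"spin": 0}]}}

```text
time_s: 25.17
position: [490.8, -13.1, 130.5]
orientation: [180.0, -0.1, 15.4]
contact_force: [0.3, -0.1, 0.4]
opening: 59.5
gripper_force: 0.0
```

```bash
python3 - <<'E'
from h import *
s,d=optics.capture("side")
cv2.imwrite("pics/s4.png",cv2.resize(s[180:390,190:450][...,::-1],(743,600),interpolation=2))
E
```

```text
(no output)
```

View pics/s4.png

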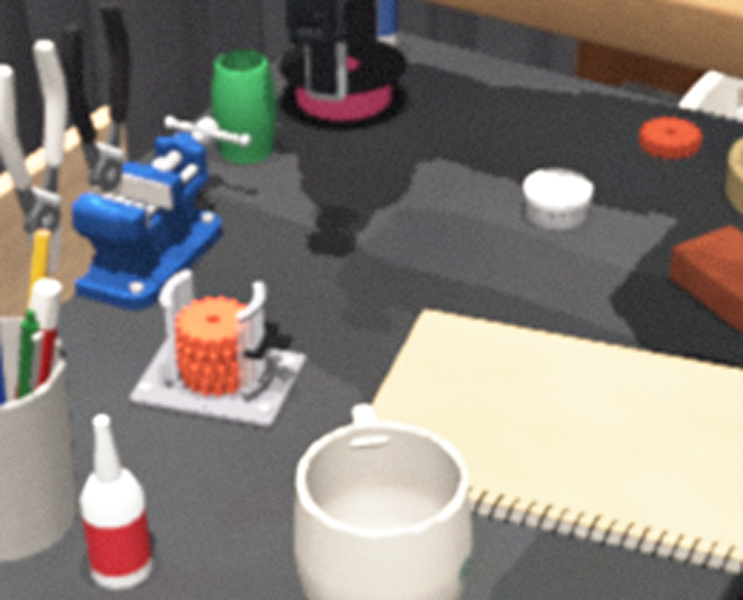

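Four gears lie flat in the magazine, with the top face at crop (213,318), above the clip at (265,345). Gear D (670,137) and the tin (557,195) have not moved, and the arm is clear.

```bash
python3 -c "
from bench import job; print(job.sign_off())"
```

```text
the job is handed in; nothing more can be done
None
```

I added three gears to the one in the magazine, so the stack is 40 mm high, about 7 mm above the clip edge I measured at about 33 mm; gear D was left where it lay, and the job was handed in at about 25 s.

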